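Count three bearing balls out of the dispenser

TASK

Count exactly three bearing balls into the tray with the ball dispenser: for each one press its handle fully home against the loading stop so that a ball drops into the feed block, then push it a quarter turn until it is firmly against the other stop and keep pressing until the ball lies still in the tray. After the third ball press the handle fully back against the loading stop and leave it there, the other two balls still in the dispenser. Press firmly at every stop for a moment so that you feel it is home, but do not force the handle, and leave the hammer, the tin and the bearing race alone.

Things in the scene. Friction and masses are not known exactly. Their poses are not given: they have to be found in the camera images.
- feed (a joint): hinge of the feed block and its handle on the vertical pivot, seen from above growing counter-clockwise: about 0 at the loading stop (pocket under the tube), about 1.57 at the dropping stop (pocket over the chute, which leads to the tray). Stays where it is left; turning it takes about 0.3 N m
- dispenser: bearing-ball dispenser bolted to the bench: green base plate 190 x 130 x 8 mm, column, steel floor plate 100 mm high; on its +x side a green mast (84 mm from the pivot, 190 mm high) holds the ball tube, an upright cage of four steel strips. Origin on the bench under the pivot; the handle sweeps the -x side, the chute runs down along +y
- chute_end (a point): middle of the lower end of the steel chute (32 mm wide), 130 mm along the dispenser's +y from the pivot, 46 mm high, over the tray; the chute starts under the floor plate, 30 mm along +y
- pivot (a point): point on the pivot's vertical axis at the handle's height, 111 mm above the bench; axes as dispenser
- handle: level steel bar 14 mm wide ending in a black round grip, diameter 18 mm, centre line 111 mm above the bench. Origin on the pivot axis, x axis out along the handle; the grip covers 90 to 155 mm. It points 135 degrees counter-clockwise from the dispenser's +x at the loading stop, 225 at the dropping stop. Fixed to the feed block (aluminium, 64 x 64 x 19 mm, top 120 mm high, one through pocket)
- grip (a point): middle of the black grip, 120 mm from the pivot axis
- tube_foot (a point): on the axis of the ball tube (four flat strips, 34 mm wide over all, 22 mm inside, 122 to 235 mm high, 30 mm along the dispenser's +x) at the top face of the feed block, 120 mm high; a ball in the loaded pocket lies 10 mm below it
- tray: loose open steel tray 120 x 130 x 30 mm, walls 4 mm, its near part under the chute's end; origin at the centre of its underside
- tray_in (a point): centre of the tray's inner floor; axes as the tray
- ball1_center (a point): centre of a steel ball, 20 mm diameter, 33 g; lowest of the five in the tube at the start (the lowest rests on the feed block; the pocket is empty)
- ball1: the same lowest ball (origin turns with it; use its centre)
- ball2_center (a point): centre of a steel ball, 20 mm diameter, 33 g; second of the five in the tube at the start (the lowest rests on the feed block; the pocket is empty)
- ball2: the same second ball (origin turns with it; use its centre)
- ball3_center (a point): centre of a steel ball, 20 mm diameter, 33 g; third of the five in the tube at the start (the lowest rests on the feed block; the pocket is empty)
- ball3: the same third ball (origin turns with it; use its centre)
- ball4_center (a point): centre of a steel ball, 20 mm diameter, 33 g; fourth of the five in the tube at the start (the lowest rests on the feed block; the pocket is empty)
- ball5_center (a point): centre of a steel ball, 20 mm diameter, 33 g; top of the five in the tube at the start (the lowest rests on the feed block; the pocket is empty)
- hammer: hammer lying on the bench, a bystander; origin under its middle
- tin: grey closed tin, 60 mm diameter, 75 mm high, a bystander
- race: steel bearing race, outside diameter 64 mm, 16 mm high, a bystander
Things that resemble listed ones, but are neither listed nor needed, are in the scene too. Of the things that look like the tray, take the one that is nearest to the robot's base at the start.

How it is judged (in metres and radians):
On the way, in this order (a step that is already met when the one before it is completed fails the run):
1. before the first ball: the handle is pressed home against the loading stop (joint under 0.05 rad, at least 4 N of push by the fingers, for 0.25 s) (value of joint feed below 0.05 rad and contact force between the fingers and handle above 4 N), for 0.25 s.
2. the handle is pressed home against the dropping stop (joint over 1.52 rad, at least 4 N by the fingers) while the first ball lies in the tray, for 0.25 s (value of joint feed above 1.52 rad and contact force between the fingers and handle above 4 N and x of ball1_center in the frame of tray_in between -0.057 and 0.057 m and y of ball1_center in the frame of tray_in between -0.062 and 0.062 m and z of ball1_center in the frame of tray_in below 0.022 m), for 0.25 s.
3. before the second ball: the handle is pressed home against the loading stop (joint under 0.05 rad, at least 4 N of push by the fingers, for 0.25 s) (all of step 1), for 0.25 s.
4. the handle is pressed home against the dropping stop (joint over 1.52 rad, at least 4 N by the fingers) while the second ball lies in the tray, for 0.25 s (value of joint feed above 1.52 rad and contact force between the fingers and handle above 4 N and x of ball2_center in the frame of tray_in between -0.057 and 0.057 m and y of ball2_center in the frame of tray_in between -0.062 and 0.062 m and z of ball2_center in the frame of tray_in below 0.022 m), for 0.25 s.
5. before the third ball: the handle is pressed home against the loading stop (joint under 0.05 rad, at least 4 N of push by the fingers, for 0.25 s) (all of step 3), for 0.25 s.
6. the handle is pressed home against the dropping stop (joint over 1.52 rad, at least 4 N by the fingers) while the third ball lies in the tray, for 0.25 s (value of joint feed above 1.52 rad and contact force between the fingers and handle above 4 N and x of ball3_center in the frame of tray_in between -0.057 and 0.057 m and y of ball3_center in the frame of tray_in between -0.062 and 0.062 m and z of ball3_center in the frame of tray_in below 0.022 m), for 0.25 s.
7. after the third ball the handle is pressed home against the loading stop again (joint under 0.05 rad, at least 4 N, for 0.25 s) (all of step 5), for 0.25 s.
At the end, for the whole second after the job is handed in: handle within 0.05 rad of the loading stop and still; the three lowest balls at rest on the tray's floor; the upper two still in the dispenser, in the pocket and on top of it at the tube's foot (within 12 mm of the tube's axis) (value of joint feed below 0.05 rad and velocity of joint feed between -0.05 and 0.05 rad/s and x of ball1_center in the frame of tray_in between -0.057 and 0.057 m and y of ball1_center in the frame of tray_in between -0.062 and 0.062 m and z of each of ball1_center, ball2_center, ball3_center in the frame of tray_in below 0.022 m and linear speed of each of ball1, ball2, ball3 below 0.03 m/s and x of ball2_center in the frame of tray_in between -0.057 and 0.057 m and y of ball2_center in the frame of tray_in between -0.062 and 0.062 m and x of ball3_center in the frame of tray_in between -0.057 and 0.057 m and y of ball3_center in the frame of tray_in between -0.062 and 0.062 m and horizontal distance between each of ball4_center, ball5_center and tube_foot below 0.012 m and distance between each of ball4_center, ball5_center and tube_foot below 0.03 m); the robot touches nothing.
It fails at once if the handle is forced: over 60 N between the robot and the handle (contact force between any of the fingers, the arm and handle above 60 N).
It fails at once if the hammer is moved by more than 20 mm (distance of hammer from where it was at the start of the episode above 0.02 m).
It fails at once if the tin is moved by more than 20 mm (distance of tin from where it was at the start of the episode above 0.02 m).
It fails at once if the race is moved by more than 20 mm (distance of race from where it was at the start of the episode above 0.02 m).
It also fails if it takes over 64 s, if anything falls off the work surface, if the arm or the gripper's body presses on something with over 40 N, if the wrist force passes 120 N, or if a joint passes its speed limit or range.

ROBOT

A 7-joint arm with a two-finger parallel gripper is mounted at the origin on the work surface. World frame = base frame: x ahead of the robot, y to its left, z up, the work surface at z = 0. Lengths are in m, angles in degrees, forces in N, time in s.
With the tool pointing down it reaches from about 0.4 to 0.875 m from the base axis. Payload 6.5 kg.
Tool frame: the origin (TCP) lies on the centre line of the jaws, within the pads' length; the fingertips stand 11 mm ahead of it and the grasp point (between the pads) lies 8 mm behind it; z points along the fingers, y is the line along which they close (so a half turn about z gives the same grasp; the last joint's range is limited). The gripper opens to 88 mm and grips with 3 to 60 N. Pads are 18 mm wide; open, the fingers measure 123 mm over their backs; the gripper's body (75 mm by 187 mm) begins 45 mm behind the grasp point.
Start: joints at [-67.219, 30.733, -0.252, 88.115, 0.149, 61.152, -4.079], TCP at [0.291, 0.581, 0.25] pointing down, gripper open.
Joint ranges: [-154.64, 154.64], [-21.42, 123.67], [-72.66, 72.17], [13.99, 137.28], [-74.86, 254.86], [10.95, 109.41], [-158.01, 158.01]. Speed limits (degrees/s): [136.94, 136.94, 180, 180, 180, 180, 180].

INTERFACE

Orientations are given as a 3x3 rotation matrix whose columns are the frame's x, y, z axes.
In Python, from plant import arm gives the robot as it stands.
- The arm moves only by the tool carry_out, never from a script. Its argument "commands" is a list of rows, each a list of 7 numbers: the shift along the world's x, y, z as a fraction of full scale, then the turn, a rotation vector about the world's x, y, z as a fraction of full scale, then the opening, from 0 (shut) to 1 (fully open). In form: [[tx, ty, tz, wx, wy, wz, grip], ...]. A call has 1 to 12 rows; each row is the pose to reach, as a shift and turn from the pose commanded when the call began, turning the shorter way round; what a row does not reach only later rows make up. Full scale, the value 1, is 0.15 m for a shift and 360 degrees for a turn. A row lasts 1/8 s, in which the tool goes at most 62.5 mm and 10.7 degrees, less where a joint would pass 70% of its speed; a pose out of reach is approached as far as the arm can. A call with a number of a shift or a turn outside -1 to 1 is refused whole. A call with a gripper value outside its range is refused whole. The fingers move at their own pace and stop on an object; the grip force is fixed at half the most. Time passes only in rows, so rows that repeat a pose let the fingers close. It gives the time, the measured TCP pose, the force, the opening and the grip force at its end, in the units of the state.
- arm.state(): the state, without advancing time (a new reading comes with each control period).
- arm.get_image(name): name is "scene" or "top" or "wrist"; returns (picture, depth): 420x560x3 uint8, blue, green, red; 420x560 float32, m along the optical axis (not along the pixel's ray), 0 where there is no reading.
- arm.calibration(name): a dict with "intrinsics" (3x3 intrinsics, pixels), "dist" ([k1, k2, p1, p2, k3] as OpenCV has them; the pictures are not rectified), "view" (4x4, takes a point from world to camera coordinates); the wrist camera has in their place "tool_from_camera" (4x4, takes a point from camera to tool coordinates, whose origin is the TCP and whose axes are the flange's). Camera axes: x right, y down, z forward; pixel columns grow to the right and rows downward; lengths in m; the calibration is good to about 2 mm. A picture is of the moment at which its call begins: read the wrist's pose just before it. calibration takes no time and is no camera call.
- arm.hand_in(): hands the job in; it is judged then, once.
Trained networks look in the newest picture that a camera, given by its name, has taken for a name from the list of things; names that differ only in an ending like _2 or _b are one class to them, and where a whole thing is asked for, a point or a joint stands for the part that bears it (a point fixed in the world has none). Each returns a list of dicts, best first, with "confidence" (0 to 1); they miss things now and then, are a little off and sometimes report something else, mostly with a low value. They report only what shows in the picture. A call takes as long as a camera call. They do not tell look-alikes from the thing itself.
- arm.find_in(camera, thing): "centre" ([x, y, z] in m, in world coordinates, good to about 4 mm: the middle of the surface that is visible of it).
The state is a dict: "t": time; "q": joint angles; "qd": joint speeds; "effort": joint torques, N m; "ee_pos": TCP position; "ee_rot": TCP orientation; "force": force on the tool from outside, world axes, zero at the start; "torque": the same for the moment, N m; "opening": finger opening in m; "finger_force": force on a finger pad.
Only numpy, scipy, OpenCV 4.12 (cv2) and the standard library are available. Lean on these libraries where they do the work, as an engineer would, in place of code of your own. Each camera call takes 0.05 s, during which the arm holds its last target. There are 200 camera calls.

## Working session

There is one attempt and no reset: what is moved stays moved. The work goes in short steps, Python scripts to look and compute and a tool call to move; the robot and the scene stay as the last step left them, time stands still between calls to the robot, and variables do not carry over. Pictures are saved under pics/ and viewed, at most 10 in all, crops included, and the job is handed in when it is done.

Besides the shell and the picture viewer there is one more tool, called by a JSON object that holds its "api" and its "payload", one argument or row to a line. carry_out: Moves the arm, as the interface text tells. Its arguments: {"type":"object","properties":{"commands":{"type":"array"}},"required":["commands"]}

```bash
mkdir -p pics; cat > h.py <<'E'
from plant import arm
import numpy as np, cv2
def world(cam,u,v,d):
    c=arm.calibration(cam);K=np.array(c["intrinsics"]);
    p=cv2.undistortPoints(np.array([[[u,v]]],float),K,np.array(c["dist"])).ravel()
    V=np.array(c["view"]);return (np.linalg.inv(V)@[p[0]*d,p[1]*d,d,1])[:3]
def pix(cam,P):
    c=arm.calibration(cam);V=np.array(c["view"])
    return cv2.projectPoints(np.array(P,float).reshape(-1,3),cv2.Rodrigues(V[:3,:3])[0],V[:3,3],np.array(c["intrinsics"]),np.array(c["dist"]))[0].reshape(-1,2)
E
python3 - <<'E'
from h import *
for c in("scene","top"):
    im,d=arm.get_image(c);cv2.imwrite(f"pics/{c}.png",im);np.save(c,d)
    for t in["dispenser","handle","tray","ball1","hammer","tin","race","feed","grip","chute_end"]:
        print(c,t,[(np.round(r["centre"],3).tolist(),round(r["confidence"],2),pix(c,r["centre"]).round().tolist()[0]) for r in arm.find_in(c,t)][:4])
s=arm.state();print(s["t"],s["ee_pos"],np.round(s["ee_rot"],3),s["force"])
E
```

```text
scene dispenser [([0.619, 0.027, 0.055], 0.96, [255.0, 250.0])]
scene handle [([0.56, -0.002, 0.117], 0.75, [234.0, 228.0])]
scene tray [([0.734, 0.292, 0.005], 0.98, [355.0, 249.0]), ([0.52, 0.404, 0.007], 0.97, [345.0, 181.0]), ([0.532, 0.203, 0.004], 0.63, [293.0, 210.0]), ([0.303, 0.581, 0.006], 0.58, [352.0, 116.0])]
scene ball1 []
scene hammer [([0.55, -0.248, 0.024], 0.58, [155.0, 280.0])]
scene tin [([0.684, -0.084, 0.077], 0.86, [229.0, 284.0]), ([0.619, 0.028, 0.056], 0.25, [255.0, 250.0])]
scene race [([0.412, 0.142, 0.014], 0.56, [256.0, 188.0]), ([0.561, -0.005, 0.118], 0.53, [234.0, 228.0])]
scene feed [([0.559, -0.006, 0.115], 0.55, [233.0, 228.0])]
scene grip [([0.562, -0.002, 0.118], 0.56, [235.0, 228.0])]
scene chute_end [([0.617, 0.025, 0.058], 0.65, [254.0, 249.0])]
top dispenser [([0.576, 0.045, 0.106], 0.77, [300.0, 196.0])]
top handle [([0.568, 0.024, 0.12], 0.61, [307.0, 198.0])]
top tray [([0.743, 0.293, 0.001], 0.83, [230.0, 155.0]), ([0.528, 0.197, 0.007], 0.74, [256.0, 213.0]), ([0.522, 0.409, 0.003], 0.63, [197.0, 216.0]), ([0.313, 0.577, 0.002], 0.63, [148.0, 275.0])]
top ball1 []
top hammer [([0.544, -0.239, 0.028], 0.58, [380.0, 208.0])]
top tin [([0.666, -0.074, 0.076], 0.73, [334.0, 171.0])]
top race [([0.41, 0.148, 0.013], 0.71, [270.0, 246.0])]
top feed [([0.572, 0.026, 0.123], 0.77, [307.0, 196.0])]
top grip [([0.571, 0.021, 0.119], 0.93, [308.0, 197.0])]
top chute_end [([0.574, 0.047, 0.099], 0.64, [300.0, 197.0])]
1.1 [0.29078348 0.58131417 0.24970117] [[-0.894  0.447  0.   ]
 [ 0.447  0.894 -0.   ]
 [-0.    -0.    -1.   ]] [-0.24383085  0.17375351  0.1358707 ]
```

View pics/top.png

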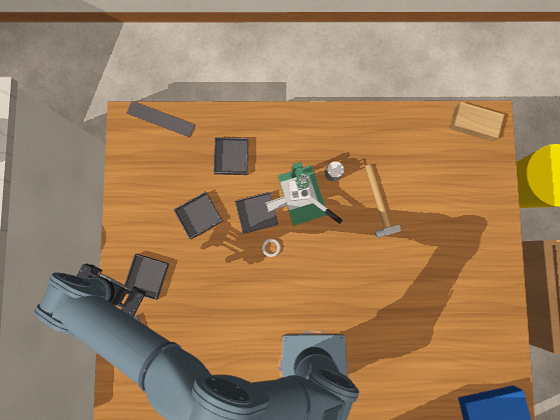

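View pics/scene.png

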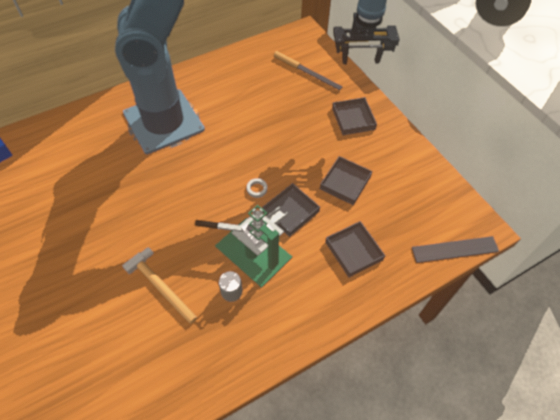

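Four tray-like things show in the top view, at (256,213), (230,155), (198,215) and (150,275). The first lies about 0.57 m from the base, the nearest, and sits under the chute. The dispenser is at about (300,194), with its mast up-left and the handle pointing right-down to (340,220), near the dropping stop. Next I'll fit the pose and take a crop.

```bash
cat > m.py <<'E'
from h import *
def cloud(cam,im,d):
    v,u=np.nonzero(d>0);z=d[v,u];c=arm.calibration(cam);K=np.array(c["intrinsics"])
    p=cv2.undistortPoints(np.c_[u,v].astype(float)[:,None],K,np.array(c["dist"]))[:,0]
    P=np.c_[p*z[:,None],z,np.ones(len(z))]@np.linalg.inv(np.array(c["view"])).T
    return P[:,:3],im[v,u].astype(int),np.c_[u,v]
E
python3 - <<'E'
from m import *
for c in("scene","top"):
    im=cv2.imread(f"pics/{c}.png");P,C,U=cloud(c,im,np.load(c+".npy"))
    n=(abs(P[:,0]-.58)<.16)&(abs(P[:,1]-.04)<.17)
    b,g,r=C.T
    G=n&(g>r+15)&(g>b+8)&(P[:,2]<.025)
    H=n&(P[:,2]>.1)&(P[:,2]<.135)
    K=H&(C.max(1)<60)
    print(c,"green",G.sum(),np.median(P[G,2]),cv2.minAreaRect(P[G,:2].astype(np.float32)))
    M=n&(g>r+15)&(g>b+8)&(P[:,2]>.15);print(" mast",M.sum(),P[M].mean(0).round(3),P[M,2].max())
    T=n&(P[:,2]>.19);print(" tube",T.sum(),P[T].mean(0).round(3),P[T,2].max())
    k=P[K];m=k.mean(0);w=np.linalg.svd(k[:,:2]-m[:2])[2][0];t=(k[:,:2]-m[:2])@w
    print(" grip",K.sum(),m.round(4),"dir",w.round(3),np.degrees(np.arctan2(w[1],w[0])),t.min(),t.max(),np.median(k[:,2]),np.median(U[K],0))
    L=H&~K;print(" light",L.sum(),P[L].mean(0).round(3))
for c,(x,y) in(("top",(235,145)),("scene",(185,165))):
    im=cv2.imread(f"pics/{c}.png")[y:y+100,x:x+130];cv2.imwrite(f"pics/{c}_c.png",cv2.resize(im,None,fx=6,fy=6,interpolation=2))
E
```

```text
scene green 1382 0.008486895769400538 ((0.5896924734115601, 0.05654137581586838), (0.18535590171813965, 0.17781028151512146), 16.358388900756836)
 mast 226 [0.644 0.05  0.194] 0.23753326870476799
 tube 237 [0.622 0.044 0.218] 0.2379048994334263<stdin>:12: RuntimeWarning: Mean of empty slice.
  ret = um.true_divide(
Traceback (most recent call last):
ValueError: zero-size array to reduction operation minimum which has no identity
```

```bash
python3 - <<'E'
from m import *
for c in("scene","top"):
    im=cv2.imread(f"pics/{c}.png");P,C,U=cloud(c,im,np.load(c+".npy"))
    n=(abs(P[:,0]-.58)<.17)&(abs(P[:,1]-.04)<.17)
    b,g,r=C.T
    G=n&(g>r+15)&(g>b+8)&(P[:,2]<.02)&(P[:,2]>.003)
    print(c,"green",cv2.minAreaRect(P[G,:2].astype(np.float32)))
    T=n&(P[:,2]>.19);print(" tube",T.sum(),P[T].mean(0).round(3))
    for lo,hi in((.1,.14),):
        H=n&(P[:,2]>lo)&(P[:,2]<hi)
        for nm,K in(("dark",H&(C.max(1)<95)),("light",H&(C.min(1)>130))):
            k=P[K]
            if len(k)<5: print(nm,len(k));continue
            print(nm,len(k),k.mean(0).round(3),np.median(k[:,2]).round(4),cv2.minAreaRect(k[:,:2].astype(np.float32)),np.median(U[K],0))
    # grip candidates as listed
    H=n&(P[:,2]>.1)&(P[:,2]<.14)&(P[:,1]<-.0)
    o=np.argsort(P[H,1]);q=np.c_[P[H].round(3),C[H],U[H]][o][::max(1,H.sum()//14)];print(q)
for c,(x,y) in(("top",(235,145)),("scene",(185,165))):
    im=cv2.imread(f"pics/{c}.png")[y:y+100,x:x+130];cv2.imwrite(f"pics/{c}_c.png",cv2.resize(im,None,fx=6,fy=6,interpolation=2))
E
```

```text
scene green ((0.5897208452224731, 0.056057073175907135), (0.18539214134216309, 0.1764676719903946), 16.492408752441406)
 tube 237 [0.622 0.044 0.218]
dark 166 [ 0.577 -0.016  0.12 ] 0.1188 ((0.5754095911979675, -0.0010966658592224121), (0.23522603511810303, 0.04612181708216667), 37.05937194824219) [213.5 226. ]
light 476 [0.588 0.026 0.111] 0.1141 ((0.5747202038764954, 0.039319634437561035), (0.15609367191791534, 0.10615620762109756), 25.944387435913086) [248. 229.]
[[ 4.96e-01 -9.10e-02  1.10e-01  4.80e+01  8.80e+01  1.38e+02  1.95e+02
   2.25e+02]
 [ 4.89e-01 -8.30e-02  1.20e-01  4.30e+01  7.90e+01  1.23e+02  1.96e+02
   2.20e+02]
 [ 5.10e-01 -7.60e-02  1.14e-01  4.40e+01  7.90e+01  1.23e+02  2.02e+02
   2.26e+02]
 [ 5.16e-01 -7.00e-02  1.11e-01  5.60e+01  1.03e+02  1.61e+02  2.05e+02
   2.27e+02]
 [ 5.11e-01 -6.30e-02  1.20e-01  4.60e+01  5.90e+01  7.60e+01  2.06e+02
   2.23e+02]
 [ 5.09e-01 -5.70e-02  1.18e-01  4.90e+01  6.60e+01  8.70e+01  2.08e+02
   2.22e+02]
 [ 5.18e-01 -5.10e-02  1.26e-01  5.10e+01  7.40e+01  1.06e+02  2.11e+02
   2.22e+02]
 [ 5.26e-01 -4.40e-02  1.15e-01  4
[... 1685 characters left out ...]
30e+02
   2.15e+02]
 [ 5.27e-01 -4.50e-02  1.20e-01  3.50e+01  3.70e+01  3.90e+01  3.28e+02
   2.10e+02]
 [ 5.34e-01 -3.80e-02  1.18e-01  1.88e+02  1.98e+02  2.07e+02  3.26e+02
   2.08e+02]
 [ 5.38e-01 -3.20e-02  1.14e-01  1.97e+02  2.03e+02  2.09e+02  3.24e+02
   2.07e+02]
 [ 5.44e-01 -2.60e-02  1.15e-01  1.85e+02  1.92e+02  1.96e+02  3.22e+02
   2.05e+02]
 [ 5.48e-01 -1.90e-02  1.13e-01  1.95e+02  2.02e+02  2.10e+02  3.20e+02
   2.04e+02]
 [ 5.51e-01 -1.20e-02  1.17e-01  1.93e+02  2.00e+02  2.09e+02  3.18e+02
   2.03e+02]
 [ 5.66e-01 -7.00e-03  1.04e-01  1.39e+02  1.43e+02  1.51e+02  3.16e+02
   1.99e+02]
 [ 5.54e-01 -2.00e-03  1.16e-01  1.92e+02  2.00e+02  2.06e+02  3.15e+02
   2.02e+02]]
```

View pics/top_c.png

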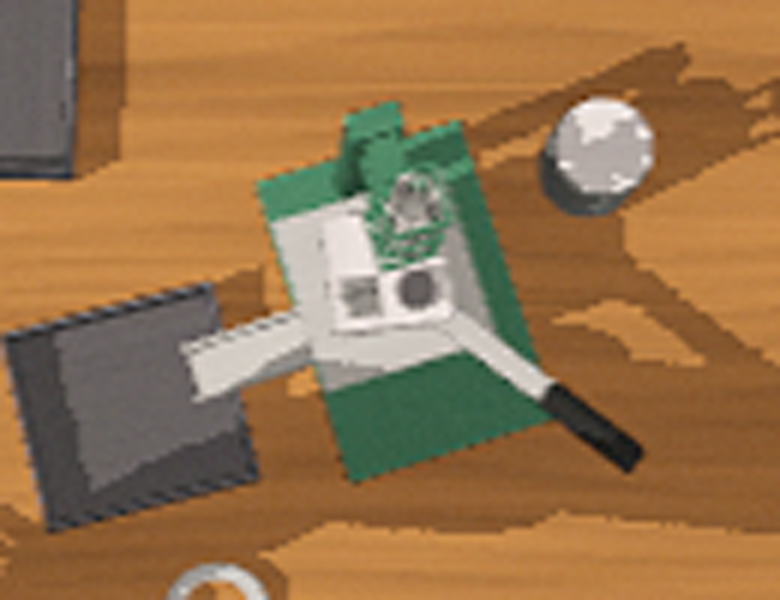

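Yaw is about 17°, the pivot is near (0.588, 0.036), and the handle points about 233° in the world, so the joint is at roughly 1.4 rad. I'll straddle the grip with half-open fingers and look with the wrist camera from above first.

{"api": "carry_out", "payload": {
  "commands": [
    [0.27,-1,0,0,0,-0.14,0.4],
    [0.27,-1,0,0,0,-0.14,0.4],
    [0.27,-1,0,0,0,-0.14,0.4],
    [0.27,-1,0,0,0,-0.14,0.4],
    [0.27,-1,0,0,0,-0.14,0.4],
    [0.27,-1,0,0,0,-0.14,0.4]
  ]
}}

```text
t: 1.85
ee_pos: [0.3312, 0.4314, 0.2498]
ee_rot: [[-0.227, 0.974, 0.0], [0.974, 0.227, 0.0], [0.0, 0.0, -1.0]]
force: [-0.7, 0.6, -0.4]
opening: 0.0351
finger_force: 0.0
```

{"api": "carry_out", "payload": {
  "commands": [
    [0.27,-1,0,0,0,-0.14,0.4],
    [0.27,-1,0,0,0,-0.14,0.4],
    [0.27,-1,0,0,0,-0.14,0.4],
    [0.27,-1,0,0,0,-0.14,0.4],
    [0.27,-1,0,0,0,-0.14,0.4],
    [0.27,-1,0,0,0,-0.14,0.4]
  ]
}}

```text
t: 2.6
ee_pos: [0.3718, 0.2814, 0.2498]
ee_rot: [[0.604, 0.797, 0.0], [0.797, -0.604, -0.0], [0.0, 0.0, -1.0]]
force: [0.5, 0.5, 0.3]
opening: 0.0351
finger_force: 0.0
```

{"api": "carry_out", "payload": {
  "commands": [
    [0.27,-1,0,0,0,0,0.4],
    [0.27,-1,0,0,0,0,0.4],
    [0.27,-1,0,0,0,0,0.4],
    [0.27,-1,0,0,0,0,0.4]
  ]
}}

```text
t: 3.1
ee_pos: [0.4128, 0.1293, 0.2499]
ee_rot: [[0.607, 0.795, 0.0], [0.795, -0.607, -0.0], [0.0, 0.0, -1.0]]
force: [-0.9, 0.4, -0.4]
opening: 0.0352
finger_force: 0.0
```

{"api": "carry_out", "payload": {
  "commands": [
    [0.27,-1,0,0,0,0,0.4],
    [0.27,-1,0,0,0,0,0.4],
    [0.27,-1,0,0,0,0,0.4],
    [0.27,-1,0,0,0,0,0.4],
    [0.27,-1,0,0,0,0,0.4]
  ]
}}

```text
t: 3.72
ee_pos: [0.4527, -0.0168, 0.2495]
ee_rot: [[0.604, 0.797, -0.001], [0.797, -0.604, 0.001], [0.0, -0.001, -1.0]]
force: [-0.5, 0.8, 0.4]
opening: 0.0353
finger_force: 0.0
```

```bash
python3 - <<'E'
from m import *
s=arm.state();im,d=arm.get_image("wrist");cv2.imwrite("pics/w1.png",im)
R=np.array(s["ee_rot"]);print(s["t"],s["ee_pos"],R.round(3),np.round(s["q"],1),s["opening"])
c=arm.calibration("wrist");K=np.array(c["intrinsics"])
T=np.eye(4);T[:3,:3]=R;T[:3,3]=s["ee_pos"];T=T@np.array(c["tool_from_camera"]);print(T.round(3))
v,u=np.nonzero(d>0);z=d[v,u]
p=cv2.undistortPoints(np.c_[u,v].astype(float)[:,None],K,np.array(c["dist"]))[:,0]
P=(np.c_[p*z[:,None],z,np.ones(len(z))]@T.T)[:,:3];C=im[v,u].astype(int)
np.savez("w1",P=P,C=C,U=np.c_[u,v])
n=(abs(P[:,0]-.57)<.2)&(abs(P[:,1]-.0)<.2)&(P[:,2]>.105)&(P[:,2]<.125)
for nm,k in(("dark",n&(C.max(1)<70)),("light",n&(C.min(1)>130))):
    if k.sum()>10:
        q=P[k];m=q.mean(0);w=np.linalg.svd(q[:,:2]-m[:2],full_matrices=False)[2][0];t=(q[:,:2]-m[:2])@w;print(nm,k.sum(),m.round(4),np.degrees(np.arctan2(*w[::-1])),t.min(),t.max(),cv2.minAreaRect(q[:,:2].astype(np.float32)))
E
```

```text
3.725 [ 0.45272763 -0.01679502  0.24952448] [[ 0.604  0.797 -0.001]
 [ 0.797 -0.604  0.001]
 [ 0.    -0.001 -1.   ]] [-34.5  12.7  35.8 118.3  -9.5  51.7 -30.7] 0.03525025138484599
[[ 0.797 -0.581 -0.167  0.496]
 [-0.604 -0.766 -0.219  0.039]
 [-0.001  0.275 -0.961  0.385]
 [ 0.     0.     0.     1.   ]]
dark 1664 [ 0.5104 -0.0594  0.1188] -127.39614866172023 -0.1186730223380103 0.03279396364346615 ((0.5371164083480835, -0.025709427893161774), (0.151494562625885, 0.016353556886315346), 52.73304748535156)
light 5521 [0.5707 0.0216 0.1183] -121.45376269259414 -0.04337740996569711 0.07156968457155141 ((0.5613644123077393, 0.010092154145240784), (0.11253786832094193, 0.08867478370666504), 48.568016052246094)
```

View pics/w1.png

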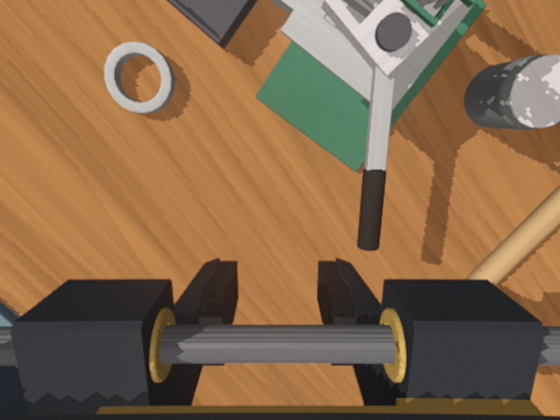

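The wrist view shows the grip at (371,210), between the coming finger lines, with the race at (139,78), the tin at (520,90) and the hammer handle at (530,230), all clear of it. I'll go in straddling at r = 0.13 m.

{"api": "carry_out", "payload": {
  "commands": [
    [0.36,-0.33,0,0,0,0,0.4],
    [0.36,-0.33,0,0,0,0,0.4],
    [0.36,-0.33,0,0,0,0,0.4],
    [0.36,-0.33,-0.3,0,0,0,0.4],
    [0.36,-0.33,-0.6,0,0,0,0.4],
    [0.36,-0.33,-0.8,0,0,0,0.4],
    [0.36,-0.33,-0.94,0,0,0,0.4],
    [0.36,-0.33,-0.94,0,0,0,0.4]
  ]
}}

```text
t: 4.78
ee_pos: [0.5049, -0.0662, 0.1077]
ee_rot: [[0.605, 0.796, -0.004], [0.796, -0.605, 0.001], [-0.001, -0.004, -1.0]]
force: [-0.7, 0.8, 0.1]
opening: 0.0352
finger_force: 0.0
```

```bash
cat > arc.py <<'E'
import numpy as np,sys
a0,a1,n=map(float,sys.argv[1:4]);r=.13
u=lambda a:np.array([np.cos(np.radians(a)),np.sin(np.radians(a))])
print([[*(r*(u(a)-u(a0))/.15).round(3).tolist(),0,0,0,round((a-a0)/360,4),.4] for a in np.linspace(a0,a1,int(n)+1)[1:]])
E
python3 arc.py 232.6 166 10; python3 arc.py 166 232 10;python3 - <<'E'
from h import *
s=arm.state();print(s["ee_pos"],s["q"],s["force"],s["torque"])
im,d=arm.get_image("wrist");cv2.imwrite("pics/w2.png",im)
E
```

```text
[[-0.076, 0.066, 0, 0, 0, np.float64(-0.0185), 0.4], [-0.144, 0.14, 0, 0, 0, np.float64(-0.037), 0.4], [-0.204, 0.221, 0, 0, 0, np.float64(-0.0555), 0.4], [-0.253, 0.309, 0, 0, 0, np.float64(-0.074), 0.4], [-0.292, 0.402, 0, 0, 0, np.float64(-0.0925), 0.4], [-0.319, 0.499, 0, 0, 0, np.float64(-0.111), 0.4], [-0.336, 0.598, 0, 0, 0, np.float64(-0.1295), 0.4], [-0.34, 0.699, 0, 0, 0, np.float64(-0.148), 0.4], [-0.333, 0.799, 0, 0, 0, np.float64(-0.1665), 0.4], [-0.315, 0.898, 0, 0, 0, np.float64(-0.185), 0.4]]
[[-0.019, -0.098, 0, 0, 0, np.float64(0.0183), 0.4], [-0.026, -0.198, 0, 0, 0, np.float64(0.0367), 0.4], [-0.021, -0.297, 0, 0, 0, np.float64(0.055), 0.4], [-0.006, -0.396, 0, 0, 0, np.float64(0.0733), 0.4], [0.021, -0.492, 0, 0, 0, np.float64(0.0917), 0.4], [0.059, -0.584, 0, 0, 0, np.float64(0.11), 0.4], [0.108, -0.671, 0, 0, 0, np.float64(0.1283), 0.4], [0.165, -0.753, 0, 0, 0, np.float64(0.1467), 0.4], [0.232, -0.827, 0, 0, 0, np.float64(0.165), 0.4], [0.307, -0.893, 0, 0, 0, np.float64(0.1833), 0.4]]
[ 0.50486733 -0.06619173  0.10771303] [-19.86355342  32.48120994  28.67762661 116.13154179 -25.06108254
  37.61367296 -11.95816488] [-0.74808364  0.83680336  0.05391095] [-0.07220718  0.10461598 -0.04323884]
```

View pics/w2.png

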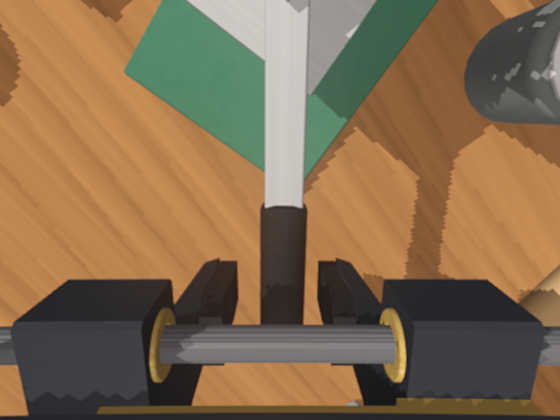

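The handle at (284,260) is centred between the fingers. Now I'll sweep towards the loading stop.

{"api": "carry_out", "payload": {
  "commands": [
    [-0.076,0.066,0,0,0,-0.0185,0.4],
    [-0.144,0.14,0,0,0,-0.037,0.4],
    [-0.204,0.221,0,0,0,-0.0555,0.4],
    [-0.253,0.309,0,0,0,-0.074,0.4],
    [-0.292,0.402,0,0,0,-0.0925,0.4],
    [-0.319,0.499,0,0,0,-0.111,0.4],
    [-0.336,0.598,0,0,0,-0.1295,0.4],
    [-0.34,0.699,0,0,0,-0.148,0.4],
    [-0.333,0.799,0,0,0,-0.1665,0.4],
    [-0.315,0.898,0,0,0,-0.185,0.4]
  ]
}}

```text
t: 6.08
ee_pos: [0.4606, 0.0672, 0.1102]
ee_rot: [[0.97, -0.245, 0.003], [-0.245, -0.97, 0.001], [0.003, -0.002, -1.0]]
force: [1.8, -3.9, 0.5]
opening: 0.0352
finger_force: 1.3
```

```bash
python3 arc.py 166 146 5; python3 - <<'E'
from h import *
s=arm.state();print(s["t"],s["ee_pos"],np.round(s["q"],1),s["force"],s["torque"])
E
```

```text
[[0.017, 0.058, 0, 0, 0, np.float64(-0.0111), 0.4], [0.037, 0.115, 0, 0, 0, np.float64(-0.0222), 0.4], [0.062, 0.17, 0, 0, 0, np.float64(-0.0333), 0.4], [0.09, 0.224, 0, 0, 0, np.float64(-0.0444), 0.4], [0.122, 0.275, 0, 0, 0, np.float64(-0.0556), 0.4]]
6.075 [0.46061559 0.0672472  0.11023796] [-50.6  34.6  47.3 123.2 -41.4  39.3 -78.8] [ 1.81653641 -3.86641642  0.49044236] [-0.55607519 -0.14465896  0.04364821]
```

{"api": "carry_out", "payload": {
  "commands": [
    [0.017,0.058,0,0,0,-0.0111,0.4],
    [0.037,0.115,0,0,0,-0.0222,0.4],
    [0.062,0.17,0,0,0,-0.0333,0.4],
    [0.08,0.205,0,0,0,-0.04,0.4],
    [0.08,0.205,0,0,0,-0.04,0.4]
  ]
}}

```text
t: 6.7
ee_pos: [0.4718, 0.0985, 0.1097]
ee_rot: [[0.881, -0.473, 0.001], [-0.473, -0.881, 0.002], [0.0, -0.002, -1.0]]
force: [-0.6, -0.1, 0.4]
opening: 0.035
finger_force: 0.0
```

{"api": "carry_out", "payload": {
  "commands": [
    [0.013,0.023,0,0,0,-0.004,0.4],
    [0.026,0.046,0,0,0,-0.008,0.4],
    [0.033,0.058,0,0,0,-0.01,0.4],
    [0.033,0.058,0,0,0,-0.01,0.4]
  ]
}}

```text
t: 7.2
ee_pos: [0.4748, 0.1026, 0.1088]
ee_rot: [[0.847, -0.532, -0.003], [-0.532, -0.847, -0.004], [-0.001, 0.005, -1.0]]
force: [-5.5, -10.3, 9.2]
opening: 0.0353
finger_force: 5.8
```

{"api": "carry_out", "payload": {
  "commands": [
    [0.003,0.006,0,0,0,0,0.4],
    [0.003,0.006,0,0,0,0,0.4],
    [0.003,0.006,0,0,0,0,0.4],
    [0.003,0.006,0,0,0,0,0.4]
  ]
}}

```text
t: 7.7
ee_pos: [0.4748, 0.1027, 0.1087]
ee_rot: [[0.846, -0.533, -0.004], [-0.533, -0.846, -0.004], [-0.001, 0.006, -1.0]]
force: [-7.1, -11.5, 10.3]
opening: 0.0352
finger_force: 7.0
```

```bash
python3 arc.py 147.9 232.6 12; python3 - <<'E'
from h import *
s=arm.state();print(s["t"],s["ee_pos"],np.round(s["q"],1),s["force"])
P=np.array([.586,.037]);d=np.array(s["ee_pos"][:2])-P;print(np.hypot(*d),np.degrees(np.arctan2(d[1],d[0])))
im,_=arm.get_image("wrist");cv2.imwrite("pics/w3.png",im)
E
```

```text
[[-0.051, -0.094, 0, 0, 0, np.float64(0.0196), 0.4], [-0.09, -0.193, 0, 0, 0, np.float64(0.0392), 0.4], [-0.117, -0.296, 0, 0, 0, np.float64(0.0588), 0.4], [-0.131, -0.402, 0, 0, 0, np.float64(0.0784), 0.4], [-0.131, -0.509, 0, 0, 0, np.float64(0.098), 0.4], [-0.119, -0.615, 0, 0, 0, np.float64(0.1176), 0.4], [-0.093, -0.718, 0, 0, 0, np.float64(0.1372), 0.4], [-0.055, -0.818, 0, 0, 0, np.float64(0.1569), 0.4], [-0.005, -0.912, 0, 0, 0, np.float64(0.1765), 0.4], [0.056, -1.0, 0, 0, 0, np.float64(0.1961), 0.4], [0.127, -1.079, 0, 0, 0, np.float64(0.2157), 0.4], [0.208, -1.149, 0, 0, 0, np.float64(0.2353), 0.4]]
7.7 [0.4747667  0.10270463 0.10873867] [-56.5  39.   51.7 120.2 -45.6  43.4 -97.4] [ -7.11997271 -11.48771503  10.26205047]
0.12918957379918494 149.42998844962767
```

View pics/w3.png

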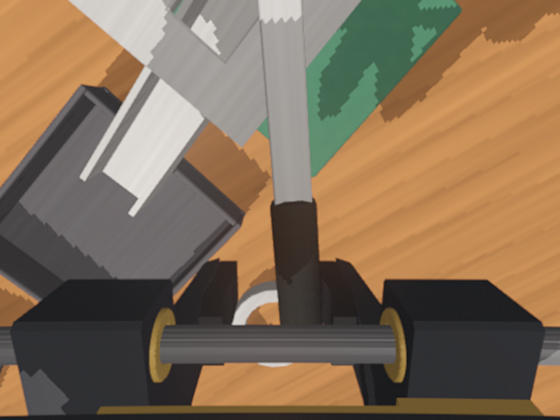

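Loading stop reached and held at about 13 N, with the ball loaded. Next I'll compute the reusable sweep rows.

```bash
cat > arc2.py <<'E'
import numpy as np
u=lambda a:np.array([np.cos(np.radians(a)),np.sin(np.radians(a))])
def rows(a0,L): return "["+", ".join("[%.3f, %.3f, 0, 0, 0, %.4f, 0.4]"%(*(.13*(u(a)-u(a0))/.15),(a-a0)/360) for a in L)+"]"
print("A",rows(147.4,np.linspace(147.4,212,11)[1:]))
print("B",rows(212,[218,224,230,236,240,243,245,247,248,248,248,248]))
print("C",rows(248,np.linspace(248,182,11)[1:]))
print("D",rows(182,[176,170,164,158,154,152,150,148,147.4,147.4,147.4,147.4]))
E
python3 arc2.py
```

```text
A [[-0.048, -0.085, 0, 0, 0, 0.0179, 0.4], [-0.086, -0.175, 0, 0, 0, 0.0359, 0.4], [-0.114, -0.269, 0, 0, 0, 0.0538, 0.4], [-0.131, -0.365, 0, 0, 0, 0.0718, 0.4], [-0.137, -0.462, 0, 0, 0, 0.0897, 0.4], [-0.132, -0.560, 0, 0, 0, 0.1077, 0.4], [-0.116, -0.656, 0, 0, 0, 0.1256, 0.4], [-0.089, -0.750, 0, 0, 0, 0.1436, 0.4], [-0.052, -0.841, 0, 0, 0, 0.1615, 0.4], [-0.005, -0.926, 0, 0, 0, 0.1794, 0.4]]
B [[0.052, -0.074, 0, 0, 0, 0.0167, 0.4], [0.112, -0.143, 0, 0, 0, 0.0333, 0.4], [0.178, -0.205, 0, 0, 0, 0.0500, 0.4], [0.250, -0.259, 0, 0, 0, 0.0667, 0.4], [0.302, -0.291, 0, 0, 0, 0.0778, 0.4], [0.342, -0.313, 0, 0, 0, 0.0861, 0.4], [0.369, -0.326, 0, 0, 0, 0.0917, 0.4], [0.396, -0.339, 0, 0, 0, 0.0972, 0.4], [0.410, -0.344, 0, 0, 0, 0.1000, 0.4], [0.410, -0.344, 0, 0, 0, 0.1000, 0.4], [0.410, -0.344, 0, 0, 0, 0.1000, 0.4], [0.410, -0.344, 0, 0, 0, 0.1000, 0.4]]
C [[-0.090, 0.043, 0, 0, 0, -0.0183, 0.4], [-0.175, 0.095, 0, 0, 0, -0.0367, 0.4], [-0.253, 0.157, 0, 0, 0, -0.0550, 0.4], [-0.323, 0.228, 0, 0, 0, -0.0733, 0.4], [-0.385, 0.306, 0, 0, 0, -0.0917, 0.4], [-0.438, 0.391, 0, 0, 0, -0.1100, 0.4], [-0.480, 0.482, 0, 0, 0, -0.1283, 0.4], [-0.512, 0.576, 0, 0, 0, -0.1467, 0.4], [-0.532, 0.674, 0, 0, 0, -0.1650, 0.4], [-0.541, 0.773, 0, 0, 0, -0.1833, 0.4]]
D [[0.002, 0.091, 0, 0, 0, -0.0167, 0.4], [0.013, 0.181, 0, 0, 0, -0.0333, 0.4], [0.033, 0.269, 0, 0, 0, -0.0500, 0.4], [0.063, 0.355, 0, 0, 0, -0.0667, 0.4], [0.087, 0.410, 0, 0, 0, -0.0778, 0.4], [0.101, 0.437, 0, 0, 0, -0.0833, 0.4], [0.116, 0.464, 0, 0, 0, -0.0889, 0.4], [0.131, 0.490, 0, 0, 0, -0.0944, 0.4], [0.136, 0.497, 0, 0, 0, -0.0961, 0.4], [0.136, 0.497, 0, 0, 0, -0.0961, 0.4], [0.136, 0.497, 0, 0, 0, -0.0961, 0.4], [0.136, 0.497, 0, 0, 0, -0.0961, 0.4]]
```

{"api": "carry_out", "payload": {
  "commands": [
    [-0.048,-0.085,0,0,0,0.0179,0.4],
    [-0.086,-0.175,0,0,0,0.0359,0.4],
    [-0.114,-0.269,0,0,0,0.0538,0.4],
    [-0.131,-0.365,0,0,0,0.0718,0.4],
    [-0.137,-0.462,0,0,0,0.0897,0.4],
    [-0.132,-0.56,0,0,0,0.1077,0.4],
    [-0.116,-0.656,0,0,0,0.1256,0.4],
    [-0.089,-0.75,0,0,0,0.1436,0.4],
    [-0.052,-0.841,0,0,0,0.1615,0.4],
    [-0.005,-0.926,0,0,0,0.1794,0.4]
  ]
}}

```text
t: 9.0
ee_pos: [0.4745, -0.0313, 0.1083]
ee_rot: [[0.84, 0.542, -0.004], [0.542, -0.84, 0.002], [-0.002, -0.004, -1.0]]
force: [-4.3, 2.5, 0.4]
opening: 0.035
finger_force: 1.6
```

{"api": "carry_out", "payload": {
  "commands": [
    [0.052,-0.074,0,0,0,0.0167,0.4],
    [0.112,-0.143,0,0,0,0.0333,0.4],
    [0.178,-0.205,0,0,0,0.05,0.4],
    [0.25,-0.259,0,0,0,0.0667,0.4],
    [0.302,-0.291,0,0,0,0.0778,0.4],
    [0.342,-0.313,0,0,0,0.0861,0.4],
    [0.369,-0.326,0,0,0,0.0917,0.4],
    [0.396,-0.339,0,0,0,0.0972,0.4],
    [0.41,-0.344,0,0,0,0.1,0.4],
    [0.41,-0.344,0,0,0,0.1,0.4],
    [0.41,-0.344,0,0,0,0.1,0.4],
    [0.41,-0.344,0,0,0,0.1,0.4]
  ]
}}

```text
t: 10.5
ee_pos: [0.5339, -0.0822, 0.1079]
ee_rot: [[0.364, 0.931, -0.008], [0.931, -0.364, 0.003], [-0.0, -0.009, -1.0]]
force: [-10.8, 2.3, 6.1]
opening: 0.0351
finger_force: 5.9
```

```bash
cat > chk.py <<'E'
from h import *
s=arm.state();print(s["t"],s["ee_pos"],np.round(s["q"],1),s["force"])
P=np.array([.586,.037]);d=np.array(s["ee_pos"][:2])-P;print(np.hypot(*d),np.degrees(np.arctan2(d[1],d[0])))
ims=[]
for c,x,y in(("top",235,160),("scene",250,165)):
    im,_=arm.get_image(c);ims.append(cv2.resize(im[y:y+75,x:x+75],None,fx=5,fy=5,interpolation=2))
    print(c,[(np.round(r["centre"],3).tolist(),round(r["confidence"],2)) for r in arm.find_in(c,"ball1")])
import sys;cv2.imwrite(sys.argv[1],np.hstack(ims))
E
python3 chk.py pics/d1.png
```

```text
10.5 [ 0.53390223 -0.08217422  0.10788234] [-14.5  34.1  24.4 111.2 -21.5  39.6   1.7] [-10.78996639   2.34099898   6.09175196]
0.13006411167805726 -113.61285158580002
top []
scene []
```

View pics/d1.png

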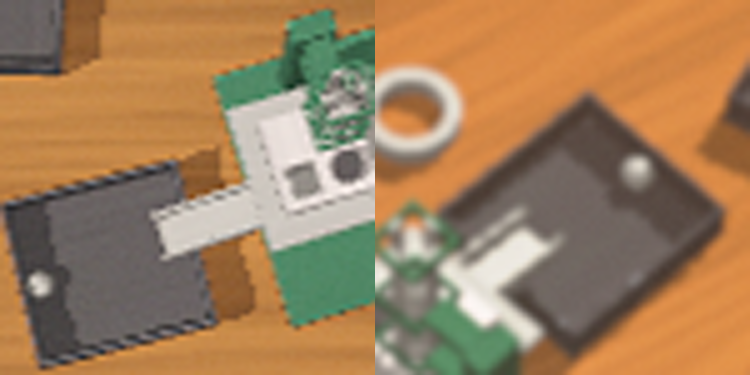

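The first ball lies in the tray, at (40,285) in the top crop and (636,172) in the scene crop, and the push at the stop is about 11 N. I'll hold briefly, then go back.

{"api": "carry_out", "payload": {
  "commands": [
    [0.006,-0.003,0,0,0,0,0.4],
    [0.006,-0.003,0,0,0,0,0.4],
    [0.006,-0.003,0,0,0,0,0.4],
    [0,0,0,0,0,0,0.4]
  ]
}}

```text
t: 11.2
ee_pos: [0.5339, -0.0821, 0.1079]
ee_rot: [[0.364, 0.931, -0.008], [0.931, -0.364, 0.003], [-0.0, -0.009, -1.0]]
force: [-10.2, 2.2, 5.4]
opening: 0.0353
finger_force: 5.3
```

{"api": "carry_out", "payload": {
  "commands": [
    [-0.09,0.043,0,0,0,-0.0183,0.4],
    [-0.175,0.095,0,0,0,-0.0367,0.4],
    [-0.253,0.157,0,0,0,-0.055,0.4],
    [-0.323,0.228,0,0,0,-0.0733,0.4],
    [-0.385,0.306,0,0,0,-0.0917,0.4],
    [-0.438,0.391,0,0,0,-0.11,0.4],
    [-0.48,0.482,0,0,0,-0.1283,0.4],
    [-0.512,0.576,0,0,0,-0.1467,0.4],
    [-0.532,0.674,0,0,0,-0.165,0.4],
    [-0.541,0.773,0,0,0,-0.1833,0.4]
  ]
}}

```text
t: 12.45
ee_pos: [0.4585, 0.0326, 0.1094]
ee_rot: [[0.999, 0.042, 0.004], [0.042, -0.999, -0.001], [0.004, 0.001, -1.0]]
force: [2.9, -2.4, -0.9]
opening: 0.0355
finger_force: 1.4
```

{"api": "carry_out", "payload": {
  "commands": [
    [0.002,0.091,0,0,0,-0.0167,0.4],
    [0.013,0.181,0,0,0,-0.0333,0.4],
    [0.033,0.269,0,0,0,-0.05,0.4],
    [0.063,0.355,0,0,0,-0.0667,0.4],
    [0.087,0.41,0,0,0,-0.0778,0.4],
    [0.101,0.437,0,0,0,-0.0833,0.4],
    [0.116,0.464,0,0,0,-0.0889,0.4],
    [0.131,0.49,0,0,0,-0.0944,0.4],
    [0.136,0.497,0,0,0,-0.0961,0.4],
    [0.136,0.497,0,0,0,-0.0961,0.4],
    [0.136,0.497,0,0,0,-0.0961,0.4],
    [0.136,0.497,0,0,0,-0.0961,0.4]
  ]
}}

```text
t: 13.95
ee_pos: [0.4756, 0.1023, 0.1087]
ee_rot: [[0.846, -0.533, -0.002], [-0.533, -0.846, -0.005], [0.001, 0.005, -1.0]]
force: [-3.6, -12.8, 4.4]
opening: 0.0353
finger_force: 6.9
```

{"api": "carry_out", "payload": {
  "commands": [
    [0,0,0,0,0,0,0.4],
    [0,0,0,0,0,0,0.4],
    [0,0,0,0,0,0,0.4]
  ]
}}

```text
t: 14.32
ee_pos: [0.4756, 0.1023, 0.1087]
ee_rot: [[0.846, -0.533, -0.002], [-0.533, -0.846, -0.005], [0.001, 0.005, -1.0]]
force: [-4.4, -14.3, 5.7]
opening: 0.0354
finger_force: 6.9
```

{"api": "carry_out", "payload": {
  "commands": [
    [-0.048,-0.085,0,0,0,0.0179,0.4],
    [-0.086,-0.175,0,0,0,0.0359,0.4],
    [-0.114,-0.269,0,0,0,0.0538,0.4],
    [-0.131,-0.365,0,0,0,0.0718,0.4],
    [-0.137,-0.462,0,0,0,0.0897,0.4],
    [-0.132,-0.56,0,0,0,0.1077,0.4],
    [-0.116,-0.656,0,0,0,0.1256,0.4],
    [-0.089,-0.75,0,0,0,0.1436,0.4],
    [-0.052,-0.841,0,0,0,0.1615,0.4],
    [-0.005,-0.926,0,0,0,0.1794,0.4]
  ]
}}

```text
t: 15.58
ee_pos: [0.4746, -0.0312, 0.1083]
ee_rot: [[0.84, 0.542, -0.004], [0.542, -0.84, 0.002], [-0.002, -0.004, -1.0]]
force: [-3.5, 1.9, 0.3]
opening: 0.0353
finger_force: 1.5
```

{"api": "carry_out", "payload": {
  "commands": [
    [0.052,-0.074,0,0,0,0.0167,0.4],
    [0.112,-0.143,0,0,0,0.0333,0.4],
    [0.178,-0.205,0,0,0,0.05,0.4],
    [0.25,-0.259,0,0,0,0.0667,0.4],
    [0.302,-0.291,0,0,0,0.0778,0.4],
    [0.342,-0.313,0,0,0,0.0861,0.4],
    [0.369,-0.326,0,0,0,0.0917,0.4],
    [0.396,-0.339,0,0,0,0.0972,0.4],
    [0.41,-0.344,0,0,0,0.1,0.4],
    [0.41,-0.344,0,0,0,0.1,0.4],
    [0.41,-0.344,0,0,0,0.1,0.4],
    [0.41,-0.344,0,0,0,0.1,0.4]
  ]
}}

```text
t: 17.08
ee_pos: [0.534, -0.082, 0.1079]
ee_rot: [[0.364, 0.931, -0.008], [0.931, -0.364, 0.003], [-0.0, -0.009, -1.0]]
force: [-12.2, 2.9, 5.9]
opening: 0.0351
finger_force: 5.8
```

{"api": "carry_out", "payload": {
  "commands": [
    [0.003,-0.002,0,0,0,0,0.4],
    [0.003,-0.002,0,0,0,0,0.4],
    [0.003,-0.002,0,0,0,0,0.4],
    [0.003,-0.002,0,0,0,0,0.4],
    [0.003,-0.002,0,0,0,0,0.4],
    [0,0,0,0,0,0,0.4]
  ]
}}

```text
t: 17.82
ee_pos: [0.5339, -0.0821, 0.1079]
ee_rot: [[0.364, 0.931, -0.008], [0.931, -0.364, 0.003], [-0.0, -0.009, -1.0]]
force: [-10.5, 2.5, 6.0]
opening: 0.0356
finger_force: 5.4
```

```bash
python3 chk.py pics/d2.png
```

```text
17.825 [ 0.53394767 -0.08205302  0.10789559] [-14.4  34.1  24.3 111.2 -21.4  39.6   1.6] [-10.52571511   2.4549855    6.01452858]
0.12993485544453412 -113.61590034556457
top []
scene []
```

View pics/d2.png

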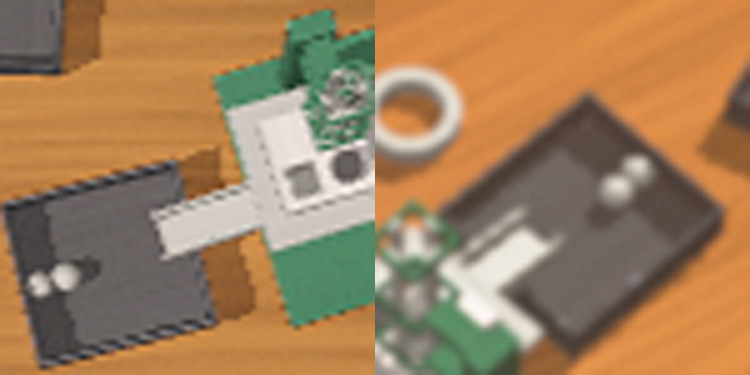

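Two balls now lie in the tray, at (38,284) and (66,276) in the top crop. Now the third.

{"api": "carry_out", "payload": {
  "commands": [
    [-0.09,0.043,0,0,0,-0.0183,0.4],
    [-0.175,0.095,0,0,0,-0.0367,0.4],
    [-0.253,0.157,0,0,0,-0.055,0.4],
    [-0.323,0.228,0,0,0,-0.0733,0.4],
    [-0.385,0.306,0,0,0,-0.0917,0.4],
    [-0.438,0.391,0,0,0,-0.11,0.4],
    [-0.48,0.482,0,0,0,-0.1283,0.4],
    [-0.512,0.576,0,0,0,-0.1467,0.4],
    [-0.532,0.674,0,0,0,-0.165,0.4],
    [-0.541,0.773,0,0,0,-0.1833,0.4]
  ]
}}

```text
t: 19.27
ee_pos: [0.4585, 0.0326, 0.1093]
ee_rot: [[0.999, 0.042, 0.004], [0.042, -0.999, -0.001], [0.004, 0.001, -1.0]]
force: [3.2, -2.6, -1.2]
opening: 0.0351
finger_force: 1.4
```

{"api": "carry_out", "payload": {
  "commands": [
    [0.002,0.091,0,0,0,-0.0167,0.4],
    [0.013,0.181,0,0,0,-0.0333,0.4],
    [0.033,0.269,0,0,0,-0.05,0.4],
    [0.063,0.355,0,0,0,-0.0667,0.4],
    [0.087,0.41,0,0,0,-0.0778,0.4],
    [0.101,0.437,0,0,0,-0.0833,0.4],
    [0.116,0.464,0,0,0,-0.0889,0.4],
    [0.131,0.49,0,0,0,-0.0944,0.4],
    [0.136,0.497,0,0,0,-0.0961,0.4],
    [0.136,0.497,0,0,0,-0.0961,0.4],
    [0.136,0.497,0,0,0,-0.0961,0.4],
    [0.136,0.497,0,0,0,-0.0961,0.4]
  ]
}}

```text
t: 20.78
ee_pos: [0.4756, 0.1023, 0.1087]
ee_rot: [[0.846, -0.533, -0.002], [-0.533, -0.846, -0.005], [0.001, 0.005, -1.0]]
force: [-3.8, -13.6, 4.7]
opening: 0.0351
finger_force: 6.9
```

{"api": "carry_out", "payload": {
  "commands": [
    [0,0,0,0,0,0,0.4],
    [0,0,0,0,0,0,0.4],
    [0,0,0,0,0,0,0.4]
  ]
}}

```text
t: 21.15
ee_pos: [0.4756, 0.1023, 0.1087]
ee_rot: [[0.846, -0.533, -0.002], [-0.533, -0.846, -0.005], [0.001, 0.005, -1.0]]
force: [-3.3, -13.4, 6.1]
opening: 0.0351
finger_force: 6.9
```

{"api": "carry_out", "payload": {
  "commands": [
    [-0.048,-0.085,0,0,0,0.0179,0.4],
    [-0.086,-0.175,0,0,0,0.0359,0.4],
    [-0.114,-0.269,0,0,0,0.0538,0.4],
    [-0.131,-0.365,0,0,0,0.0718,0.4],
    [-0.137,-0.462,0,0,0,0.0897,0.4],
    [-0.132,-0.56,0,0,0,0.1077,0.4],
    [-0.116,-0.656,0,0,0,0.1256,0.4],
    [-0.089,-0.75,0,0,0,0.1436,0.4],
    [-0.052,-0.841,0,0,0,0.1615,0.4],
    [-0.005,-0.926,0,0,0,0.1794,0.4]
  ]
}}

```text
t: 22.4
ee_pos: [0.4747, -0.0312, 0.1083]
ee_rot: [[0.84, 0.542, -0.004], [0.542, -0.84, 0.002], [-0.002, -0.004, -1.0]]
force: [-3.6, 2.0, -0.1]
opening: 0.0351
finger_force: 1.4
```

{"api": "carry_out", "payload": {
  "commands": [
    [0.052,-0.074,0,0,0,0.0167,0.4],
    [0.112,-0.143,0,0,0,0.0333,0.4],
    [0.178,-0.205,0,0,0,0.05,0.4],
    [0.25,-0.259,0,0,0,0.0667,0.4],
    [0.302,-0.291,0,0,0,0.0778,0.4],
    [0.342,-0.313,0,0,0,0.0861,0.4],
    [0.369,-0.326,0,0,0,0.0917,0.4],
    [0.396,-0.339,0,0,0,0.0972,0.4],
    [0.41,-0.344,0,0,0,0.1,0.4],
    [0.41,-0.344,0,0,0,0.1,0.4],
    [0.41,-0.344,0,0,0,0.1,0.4],
    [0.41,-0.344,0,0,0,0.1,0.4]
  ]
}}

```text
t: 23.9
ee_pos: [0.534, -0.082, 0.1079]
ee_rot: [[0.364, 0.931, -0.008], [0.931, -0.364, 0.003], [0.0, -0.009, -1.0]]
force: [-10.7, 3.4, 6.7]
opening: 0.0351
finger_force: 5.7
```

{"api": "carry_out", "payload": {
  "commands": [
    [0.003,-0.002,0,0,0,0,0.4],
    [0.003,-0.002,0,0,0,0,0.4],
    [0.003,-0.002,0,0,0,0,0.4],
    [0.003,-0.002,0,0,0,0,0.4],
    [0.003,-0.002,0,0,0,0,0.4],
    [0,0,0,0,0,0,0.4]
  ]
}}

```text
t: 24.65
ee_pos: [0.534, -0.082, 0.1079]
ee_rot: [[0.364, 0.931, -0.008], [0.931, -0.364, 0.003], [0.0, -0.009, -1.0]]
force: [-11.4, 1.9, 6.0]
opening: 0.0353
finger_force: 5.4
```

```bash
python3 chk.py pics/d3.png
```

```text
24.65 [ 0.53398169 -0.08200742  0.10793569] [-14.4  34.   24.2 111.2 -21.3  39.6   1.6] [-11.43588486   1.94312681   6.02655556]
0.12987944522223813 -113.61020485996254
top []
scene []
```

View pics/d3.png

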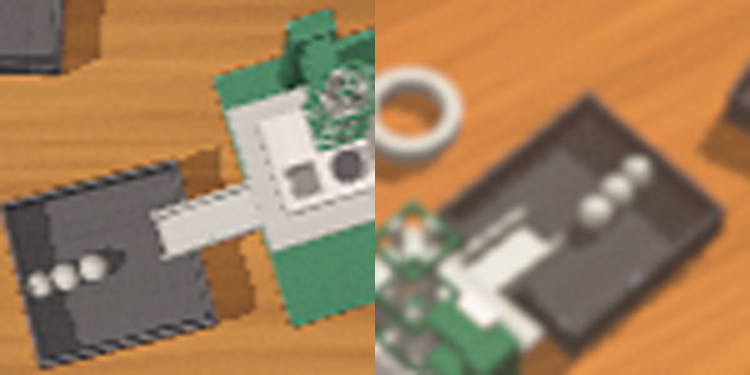

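Three balls lie in a row in the tray, at (38,284), (64,276) and (92,268). Now the final return to the loading stop, then back off to centre and lift.

{"api": "carry_out", "payload": {
  "commands": [
    [-0.09,0.043,0,0,0,-0.0183,0.4],
    [-0.175,0.095,0,0,0,-0.0367,0.4],
    [-0.253,0.157,0,0,0,-0.055,0.4],
    [-0.323,0.228,0,0,0,-0.0733,0.4],
    [-0.385,0.306,0,0,0,-0.0917,0.4],
    [-0.438,0.391,0,0,0,-0.11,0.4],
    [-0.48,0.482,0,0,0,-0.1283,0.4],
    [-0.512,0.576,0,0,0,-0.1467,0.4],
    [-0.532,0.674,0,0,0,-0.165,0.4],
    [-0.541,0.773,0,0,0,-0.1833,0.4]
  ]
}}

```text
t: 26.1
ee_pos: [0.4583, 0.0326, 0.1093]
ee_rot: [[0.999, 0.042, 0.004], [0.042, -0.999, -0.001], [0.004, 0.001, -1.0]]
force: [3.3, -2.6, -0.2]
opening: 0.035
finger_force: 1.3
```

{"api": "carry_out", "payload": {
  "commands": [
    [0.002,0.091,0,0,0,-0.0167,0.4],
    [0.013,0.181,0,0,0,-0.0333,0.4],
    [0.033,0.269,0,0,0,-0.05,0.4],
    [0.063,0.355,0,0,0,-0.0667,0.4],
    [0.087,0.41,0,0,0,-0.0778,0.4],
    [0.101,0.437,0,0,0,-0.0833,0.4],
    [0.116,0.464,0,0,0,-0.0889,0.4],
    [0.131,0.49,0,0,0,-0.0944,0.4],
    [0.136,0.497,0,0,0,-0.0961,0.4],
    [0.136,0.497,0,0,0,-0.0961,0.4],
    [0.136,0.497,0,0,0,-0.0961,0.4],
    [0.136,0.497,0,0,0,-0.0961,0.4]
  ]
}}

```text
t: 27.6
ee_pos: [0.4756, 0.1023, 0.1087]
ee_rot: [[0.846, -0.533, -0.002], [-0.533, -0.846, -0.005], [0.001, 0.005, -1.0]]
force: [-3.4, -13.0, 5.8]
opening: 0.035
finger_force: 6.9
```

{"api": "carry_out", "payload": {
  "commands": [
    [0,0,0,0,0,0,0.4],
    [0,0,0,0,0,0,0.4],
    [0,0,0,0,0,0,0.4],
    [0,0,0,0,0,0,0.4]
  ]
}}

```text
t: 28.1
ee_pos: [0.4757, 0.1023, 0.1087]
ee_rot: [[0.846, -0.533, -0.002], [-0.533, -0.846, -0.005], [0.001, 0.005, -1.0]]
force: [-4.2, -13.2, 5.2]
opening: 0.0354
finger_force: 6.9
```

{"api": "carry_out", "payload": {
  "commands": [
    [-0.02,-0.035,0,0,0,0.0075,0.4],
    [-0.038,-0.066,0,0,0,0.014,0.4],
    [-0.038,-0.066,0,0,0,0.014,0.4],
    [-0.038,-0.066,0,0,0,0.014,0.4]
  ]
}}

```text
t: 28.6
ee_pos: [0.4713, 0.0976, 0.1087]
ee_rot: [[0.891, -0.453, -0.0], [-0.453, -0.891, 0.001], [-0.0, -0.001, -1.0]]
force: [-1.0, 0.0, 1.0]
opening: 0.0352
finger_force: 0.0
```

```bash
python3 - <<'E'
from h import *
s=arm.state();print(s["t"],s["ee_pos"],s["force"])
im,_=arm.get_image("wrist");cv2.imwrite("pics/w4.png",im)
E
```

```text
28.6 [0.47133375 0.09756992 0.10871182] [-1.04345561  0.00465628  0.99761141]
```

View pics/w4.png

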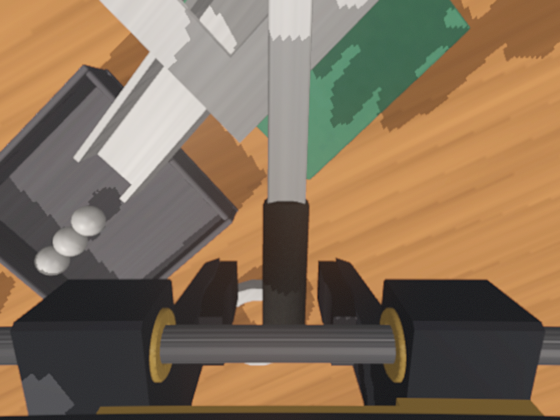

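The handle at (287,265) is free between the fingers and the three balls are in the tray at (52,260), (70,241) and (88,220). I'll lift straight up.

{"api": "carry_out", "payload": {
  "commands": [
    [0,0,0.15,0,0,0,0.4],
    [0,0,0.4,0,0,0,0.4],
    [0,0,0.7,0,0,0,0.4],
    [0,0,0.95,0,0,0,0.4],
    [0,0,0.95,0,0,0,0.4],
    [0,0,0.95,0,0,0,0.4],
    [0,0,0.95,0,0,0,0.4],
    [0,0,0.95,0,0,0,0.4]
  ]
}}

```text
t: 29.65
ee_pos: [0.4708, 0.0968, 0.2505]
ee_rot: [[0.891, -0.453, -0.001], [-0.453, -0.891, -0.001], [-0.001, 0.001, -1.0]]
force: [-0.6, 0.8, -0.9]
opening: 0.035
finger_force: 0.0
```

```bash
python3 - <<'E'
from h import *
s=arm.state();print(s["t"],s["ee_pos"],s["force"])
arm.get_image("wrist");print([(np.round(r["centre"],3),r["confidence"]) for r in arm.find_in("wrist","grip")])
print(arm.hand_in())
E
```

```text
29.65 [0.47076257 0.09679755 0.25048005] [-0.62528506  0.78483407 -0.93233093]
[(array([0.558, 0.048, 0.121]), 0.78)]
the job is handed in; nothing more can be done
None
```

The job is handed in: three balls lie in the tray, the handle was pressed home and left at the loading stop, and the arm is lifted clear at 29.7 s; the hand-in gave no verdict, and I did not look directly at the two balls left in the dispenser.

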